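# Bring a cart wheel's valve round for pumping

## Task

Turn the cart wheel on the stand until its valve is at the very bottom of the wheel, so that the stem points straight up at the hub, ready for the pump. Reach in from the robot's side and turn the wheel by pushing one spoke after another with the fingertips, without flinging it round; keep off the freshly sealed tyre and rim and off the stem, and neither pick up nor disturb anything else on the bench. Leave the wheel standing still and come clear of it.

Things in the scene. Friction and masses are not known exactly. Their poses are not given: they have to be found in the camera images.
- stand: Wheel stand bolted to the bench. Origin on the bench straight below the wheel's centre; z up, x along the axle, away from the robot (turned 0.2 to 0.65 rad to the left), y to the robot's left. Foot plate 180 x 260 mm, 10 mm thick. Two grey 18 mm tube legs spread left and right on the FAR side of the wheel (x +25 to +85 mm). On the robot's side stands only the gauge post.
- gauge_top (a point): Top of the gauge post, 12 x 16 mm, fixed upright on the foot on the robot's side of the wheel: stand x = -48 mm, y = 0, 135 mm above the bench, 40 mm below the wheel's centre. It keeps a tilted finger from sweeping a spoke right through the bottom, so push down at the left or right side of the hub, spoke after spoke.
- axle (a point): Centre of the wheel, 175 mm above the bench, in the tyre's middle plane. Axes as the stand's (they do not turn). Hub 44 mm diameter, reaching to x = -36 mm, 18 mm axle end to x = -46. FIVE round steel spokes, 10 mm thick, 72 degrees apart, dished to the robot: from radius 18 mm at x = -29 mm to radius 113 mm at x = 0 (at radius 66 mm the spoke's axis is at x = -14).
- wheel (a joint): Wheel angle about the stand's +x: growing moves the left (+y) side up. 0 or any whole turn is wanted: valve at the bottom, stem straight up. Starts 2.2 to 4.1 rad; no stops. From straight down, turning towards +y, the valve is at this angle q, the spokes at q + 36, 108, 180, 252, 324 degrees. Turns stiffly (0.15 N m, 2 to 3 N at a spoke), stays where left; about 0.9 kg.
- valve_tip (a point): Free end of the valve stem, 88 mm from the axle, pointing at the hub: a 10 mm brass tip on a 14 mm rubber foot standing on the inside of the rim in the tyre's middle plane, half-way between two spokes and opposite the fifth. Its z axis is the direction in which the stem points.
- rim: Black rubber tyre (292 mm outside diameter, 30 mm thick), the aluminium rim inside it (down to radius 108 mm) and the valve stem, not to be pushed on. Origin at the wheel's centre; it turns with the wheel, its z the direction of the stem.
- pump: Loose hand pump lying flat, 290 mm long, 30 mm barrel, beside the stand. Leave alone.
- tin: Loose open steel tin 130 x 180 mm, 65 mm tall. Leave alone.
- oil: Loose green bottle, 48 mm diameter, 120 mm tall. Leave alone.
- jar: Loose amber jar, 60 mm diameter, 80 mm tall. Leave alone.
- spanner: Loose spanner 170 mm long lying flat in front of the stand. Leave alone.
- driver: Loose screwdriver 190 mm long lying flat beside the stand. Leave alone.
- tape: Loose roll of rubber tape, 90 mm diameter, 25 mm high, in front of the stand. Leave alone.

How it is judged:
By the outcome, as a careful person would: the job done as asked, in the order asked, and still so for the second after the job is handed in, with the robot touching nothing.
It also fails if it takes over 64 s, if anything falls off the work surface, if the arm or the gripper's body presses on something with over 40 N, if the wrist force passes 120 N, or if a joint passes its speed limit or range.

## Robot

A 6-joint arm with a two-finger parallel gripper is mounted at the origin on the work surface. World frame = base frame: x ahead of the robot, y to its left, z up, the work surface at z = 0. Lengths are in mm, angles in degrees, forces in N, time in s.
With the tool pointing down it reaches from about 300 to 850 mm from the base axis. Payload 4.2 kg.
Tool frame: the origin (TCP) lies midway between the tips of the shut fingers; the grasp point (between the pads) lies 19 mm behind it (env.hold_point_z is the z of the grasp point in the tool frame, in mm); z points along the fingers, y is the direction in which the jaws open and shut (so a half turn about z gives the same grasp; the last joint's range is limited). The gripper opens to 91 mm and grips with 3 to 60 N. Pads are 32 mm wide; open, the fingers measure 118 mm over their backs; the gripper's body (76 mm by 178 mm) begins 60 mm behind the grasp point.
Start: joints at [-68.698, 18.312, 89.639, -0, 72.044, -1.146], TCP at [219.57, -531.444, 213.976] pointing down, gripper open.
Joint ranges: [-177.97, 177.97], [-48.28, 115.42], [12.27, 149.76], [-77.06, 257.06], [2.81, 150.46], [-146.56, 146.56]. Speed limits (degrees/s): [147.25, 147.25, 180, 180, 180, 180].

## Interface

Orientations are given as [roll, pitch, yaw] about the fixed x, y, z axes, in that order (R = Rz(yaw) Ry(pitch) Rx(roll)).
In Python, from workcell import env, grab_frame, camera_params, spotter gives the robot as it stands. The module is installed in compiled form; this text tells all that it offers.
- The arm moves only by the shell command python3 -m jog 'ROWS' [FORCE]. ROWS is text: rows parted by semicolons, each of 7 numbers parted by spaces: the turn, a rotation vector about the world's x, y, z in units of 5 degrees (1.0 is 5 degrees), then the shift along the world's x, y, z in units of 25 mm (1.0 is 25 mm), then the opening, from 0 (shut) to 1 (fully open). A call has 1 to 5 rows; each row is the pose to reach, as a shift and turn from the pose commanded when the call began; what a row does not reach only later rows make up. A row lasts 1/8 s, in which the tool goes at most 62.5 mm and 10.7 degrees, less where a joint would pass 70% of its speed; a pose out of reach is approached as far as the arm can. A call with a gripper value outside its range is refused whole. The fingers move at their own pace and stop on an object; FORCE is the grip in N (left out, the last holds). Time passes only in rows, so rows that repeat a pose let the fingers close. It gives the time, the measured TCP pose, the force and the opening at its end, in the units of the state.
- env.state(): the state, without advancing time (a new reading comes with each control period).
- grab_frame(name): name is "scene" or "top"; returns the picture (480x640x3 uint8, red, green, blue); there is no depth.
- camera_params(name): a dict with "K" (3x3 intrinsics, pixels), "dist" ([k1, k2, p1, p2, k3] as OpenCV has them; the pictures are not rectified), "rvec" (rotation vector, rad) and "tvec" (3), from world to camera coordinates, as OpenCV has them. Camera axes: x right, y down, z forward; pixel columns grow to the right and rows downward; lengths in mm; the calibration is good to about 2 mm. A picture is of the moment at which its call begins. camera_params takes no time and is no camera call.
- env.job_done(): hands the job in, once; it reports no verdict.
Trained networks look in the newest picture that a camera, given by its name, has taken for a name from the list of things; names that differ only in an ending like _2 or _b are one class to them, and where a whole thing is asked for, a point or a joint stands for the part that bears it (a point fixed in the world has none). Each returns a list of dicts, best first, with "conf" (0 to 1); they miss things now and then, are a little off and sometimes report something else, mostly with a low value. They report only what shows in the picture. A call takes as long as a camera call.
- spotter.look_for(query, camera): "box" ([left, top, width, height] in pixels, round what is visible of it).
- spotter.trace(query, camera): "region" (480x640 bool, what is visible of it) and "box" ([left, top, width, height] in pixels, round what is visible of it).
The state is a dict: "time_s": time; "qpos": joint angles; "qvel": joint speeds; "effort": joint torques, N m; "ee_pos": TCP position; "ee_rot": TCP orientation; "force": force on the tool from outside, world axes, zero at the start; "torque": the same for the moment, N m; "gripper_width": finger opening in mm.
Only numpy, scipy, OpenCV 4.12 (cv2) and the standard library are available. Lean on these libraries where they do the work, as an engineer would, in place of code of your own. Each camera call takes 0.05 s, during which the arm holds its last target. There are 200 camera calls.

## Working session

There is one attempt and no reset: what is moved stays moved. The work goes in short steps, Python scripts to look and compute and a shell command to move; the robot and the scene stay as the last step left them, time stands still between calls to the robot, and variables do not carry over. Pictures are saved under pics/ and viewed, about 8 in all and at most 12, crops included, and the job is handed in when it is done.

```bash
mkdir -p pics; python3 - <<'E'
from workcell import env, grab_frame, camera_params, spotter
import cv2
for n in("scene","top"):
    im=grab_frame(n); cv2.imwrite(f"pics/{n}0.png",im[:,:,::-1])
    p=camera_params(n); print(n,p)
    for q in("stand","gauge_top","axle","wheel","valve_tip","rim"):
        try: print(q,[(d["box"],round(d["conf"],2)) for d in spotter.look_for(q,n)][:2])
        except Exception as e: print(q,e)
print(env.state())
E
```

```text
scene {'K': array([[569.35850746,   0.        , 322.99542225],
       [  0.        , 569.35850746, 243.96899146],
       [  0.        ,   0.        ,   1.        ]]), 'dist': array([-0.17490449,  0.        ,  0.        ,  0.        ,  0.        ]), 'rvec': array([ 2.33994141,  0.9486457 , -0.30998878]), 'tvec': array([-503.7247129 , -184.61398015, 1538.96816747])}
stand [([277.8, 145.7, 96.1, 166.3], 0.57), ([360.2, 286.6, 26.9, 39.6], 0.52)]
gauge_top [([275.4, 146.1, 94.7, 167.8], 0.91), ([263.4, 178.5, 43.8, 9.0], 0.34)]
axle [([278.9, 146.4, 91.9, 166.9], 0.79)]
wheel [([298.6, 141.4, 36.2, 138.2], 0.89)]
valve_tip [([299.8, 145.5, 37.6, 133.9], 0.93)]
rim [([298.2, 143.0, 41.9, 133.4], 0.94), ([267.3, 201.9, 20.1, 53.7], 0.39)]
top {'K': array([[573.63593932,   0.        , 319.06534748],
       [  0.        , 573.63593932, 248.28949929],
       [  0.        ,   0.        ,   1.        ]]), 'dist': array([-0.14767619,  0.        ,  0.        ,  0.        ,  0.        ]), 'rvec': array([ 1.99742216, -2.22069208,  0.23603984]), 'tvec': array([ 179.44302331,  583.33120567, 1251.7188
[... 307 characters left out ...]
)]
rim [([251.7, 217.1, 114.2, 94.9], 0.6)]
{'time_s': 0.7, 'qpos': array([-6.86986796e+01,  1.83110123e+01,  8.96402871e+01,  1.29093040e-03,
        7.20437405e+01, -1.14263991e+00]), 'qvel': array([-0.06831459,  0.0211986 , -0.07189753,  0.09211481,  0.04274025,
        0.01779339]), 'effort': array([ 1.67890459e-03, -4.12225950e+01, -2.32188803e+01,  7.28751929e-02,
        3.75601882e-02,  1.40737257e-05]), 'ee_pos': array([ 219.56321921, -531.43572873,  213.976095  ]), 'ee_rot': array([ 1.79995016e+02, -1.12893138e-03,  2.24435624e+01]), 'force': array([-0.37353936,  0.05331555, -0.07597364]), 'torque': array([ 0.00404087, -0.00803969, -0.00729618]), 'gripper_width': 91.09268864198778}
```

```bash
python3 - <<'E'
import cv2,numpy as np
a=cv2.imread("pics/scene0.png");b=cv2.imread("pics/top0.png")
A=cv2.resize(a[120:340,220:420],None,fx=2.7,fy=2.7,interpolation=cv2.INTER_CUBIC)[:594]
cv2.imwrite("pics/sc.png",A)
B=cv2.resize(b[130:430,120:520],None,fx=2,fy=2,interpolation=cv2.INTER_CUBIC)
cv2.imwrite("pics/tc.png",B)
E
```

```text
(no output)
```

View pics/sc.png

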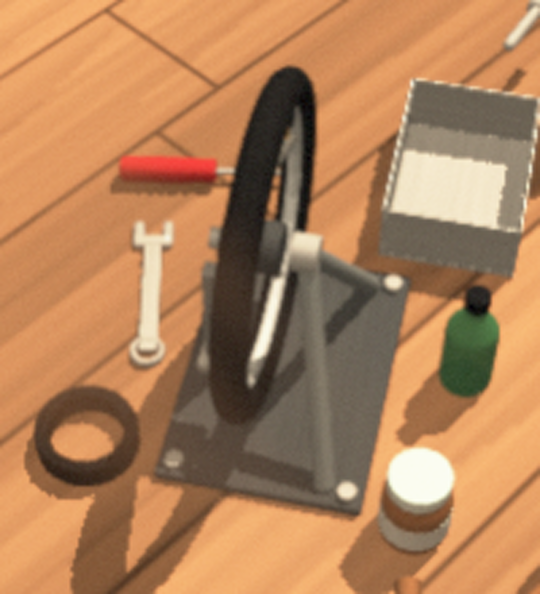

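View pics/tc.png

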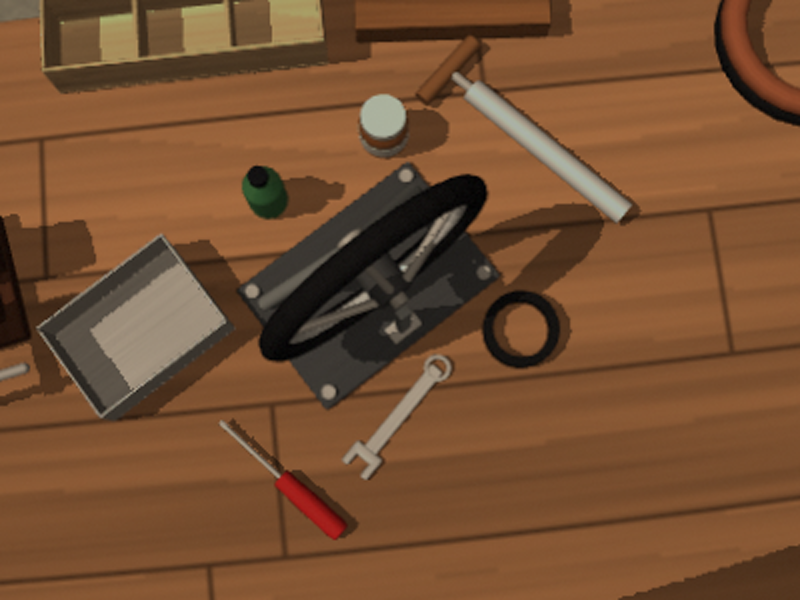

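```bash
cat > h.py <<'E'
import numpy as np,cv2
from scipy.optimize import least_squares
from workcell import env, grab_frame, camera_params, spotter
def proj(P,n):
    p=camera_params(n); return cv2.projectPoints(np.array(P,float).reshape(-1,1,3),p["rvec"],p["tvec"],p["K"],p["dist"])[0][:,0]
def ray(px,n):
    p=camera_params(n); R=cv2.Rodrigues(p["rvec"])[0]
    u=cv2.undistortPoints(np.array([[px]],float),p["K"],p["dist"])[0,0]
    return -R.T@p["tvec"], R.T@np.array([u[0],u[1],1])
def atz(px,n,z):
    o,d=ray(px,n); return o+d*(z-o[2])/d[2]
def S(s,P):
    c,n=np.cos(s[2]),np.sin(s[2]); P=np.atleast_2d(P)
    return P@np.array([[c,n,0],[-n,c,0],[0,0,1]])+[s[0],s[1],0]
def wp(r,a,x): # wheel point: radius, angle(deg, from down toward +y), x in stand
    a=np.radians(a); return [x,r*np.sin(a),175-r*np.cos(a)]
E
python3 - <<'E'
from h import *
print(camera_params and [ray((320,240),n)[0].round() for n in("scene","top")])
f=lambda x,y:(x/2+120,y/2+130)
for c in[(410,162),(500,283),(330,408),(238,292)]: print(c,atz(f(*c),"top",10).round(1))
print("gauge",atz(f(402,325),"top",135).round(1))
E
```

```text
[array([1103., -424., 1122.]), array([ 320.,  143., 1348.])]
(410, 162) [700.9  91.8  10. ]
(500, 283) [541.8   1.8  10. ]
(330, 408) [416.5 215.8  10. ]
(238, 292) [563.8 311.6  10. ]
gauge [487.1 124.3 135. ]
```

```bash
python3 - <<'E'
from h import *
from scipy.optimize import minimize
T=np.linspace(0,2*np.pi,90); U=np.linspace(0,2*np.pi,16)
tor=np.array([[ [15*np.cos(u), (131+15*np.sin(u))*np.sin(t),175-(131+15*np.sin(u))*np.cos(t)] for u in U] for t in T])
rimp=np.array([[[x,r*np.sin(t),175-r*np.cos(t)] for x,r in((-10,118),(-10,108),(10,108),(10,118))] for t in T])
M={}
for n in("scene","top"):
    grab_frame(n); d=spotter.trace("rim",n)[0]; print(n,d["conf"],d["box"],d["region"].sum()); M[n]=d["region"]
def rend(s,n):
    m=np.zeros((480,640),np.uint8)
    for G in(tor,rimp):
        P=(proj(S(s,G.reshape(-1,3)),n)*16).reshape(G.shape[0],G.shape[1],2)
        for i in range(len(G)-1):
            cv2.fillConvexPoly(m,cv2.convexHull(np.vstack([P[i],P[i+1]]).astype(np.int32)),1,shift=4)
    return m>0
def cost(s,ns=("scene","top")):
    return sum(1-(rend(s,n)&M[n]).sum()/(rend(s,n)|M[n]).sum() for n in ns)
for ns in(("scene",),("top",),("scene","top")):
    r=minimize(cost,[528,149,.53],args=(ns,),method="Nelder-Mead",options=dict(initial_simplex=[[528,149,.53],[543,149,.53],[528,164,.53],[528,149,.65]],xatol=.1,fatol=1e-4))
    print(ns,r.x.round(3),r.fun)
s=r.x; np.save("s.npy",s)
foot=S(s,[[0,0,0]])
f=lambda x,y:np.array((x/2+120,y/2+130))
print("gauge pred crop",(proj(S(s,[[-48,0,135],[-46,0,175],[-36,0,175]]),"top")-[120,130])*2)
E
```

```text
scene 0.76 [296.8, 141.5, 39.3, 136.8] 3031
top 0.63 [251.4, 218.1, 112.1, 95.8] 3007
('scene',) [542.054 147.688   0.573] 0.13824621536703796
('top',) [541.799 147.562   0.556] 0.23581785805138644
('scene', 'top') [540.639 149.868   0.566] 0.3934837966649992
gauge pred crop [[400.91871808 312.97842342]
 [399.69198944 305.76785005]
 [393.67514405 298.28655745]]
```

```bash
cat >> h.py <<'E'
s0=np.array([541.5,148,.56])
def crop(n,tag,q=None,z=None,grid=True):
    im=grab_frame(n)[:,:,::-1]
    (x0,y0,w,h,k)=z or {"top":(235,205,150,125,5),"scene":(275,135,90,160,3.7)}[n]
    im=cv2.resize(im[y0:y0+h,x0:x0+w],None,fx=k,fy=k,interpolation=cv2.INTER_CUBIC)
    g=lambda P:tuple(int(v) for v in (proj(S(s0,[P]),n)[0]-[x0-.5,y0-.5])*k)
    if q is not None:
        for i,c in zip((36,108,180,252,324),((0,0,255),(0,255,255),(255,0,255),(255,255,0),(0,255,0))):
            cv2.line(im,g(wp(18,q+i,-29)),g(wp(113,q+i,0)),c,1)
        cv2.line(im,g(wp(108,q,0)),g(wp(88,q,0)),(255,128,0),2)
    cv2.imwrite(f"pics/{tag}.png",im)
def sfit(n="top"):
    im=grab_frame(n).astype(float); im=cv2.GaussianBlur(im,(0,0),.7).sum(2); out=[]
    for q in range(0,72):
        v=[]
        for i in range(5):
            P=[wp(18+95*t,q+36+72*i,-29+29*t) for t in np.linspace(.3,.92,20)]
            p=proj(S(s0,P),n); v.append(im[p[:,1].round().astype(int),p[:,0].round().astype(int)].mean())
        out.append(v)
    return np.array(out)
E
python3 - <<'E'
from h import *
o=sfit(); b=np.sort(o,axis=1)
for q in range(0,72,2): print(q,o[q].astype(int),int(o[q].sum()))
crop("top","t1");crop("scene","s1")
a=cv2.imread("pics/t1.png");b=cv2.imread("pics/s1.png");print(a.shape,b.shape)
E
```

```text
0 [213 220 116 272 237] 1061
2 [198 209 109 269 235] 1022
4 [194 195 102 272 228] 993
6 [175 185  93 271 221] 946
8 [183 170  84 272 209] 921
10 [184 157  89 278 198] 908
12 [179 148  97 285 197] 907
14 [177 143  95 285 186] 888
16 [173 143  88 286 134] 826
18 [182 153  92 293  91] 812
20 [167 160  98 291  82] 800
22 [184 163 115 290  88] 841
24 [180 162 112 287  92] 836
26 [182 174 120 286 118] 882
28 [183 167 125 282 159] 918
30 [189 179 117 282 178] 948
32 [192 173 121 273 170] 930
34 [192 152 115 269 136] 865
36 [195 175 122 268 100] 862
38 [200 146 117 261  84] 810
40 [197 156 120 261  79] 815
42 [200 117 121 250  87] 778
44 [208 104 137 257 115] 823
46 [209  87 150 243 176] 867
48 [209  81 177 239 206] 913
50 [214  84 209 237 201] 947
52 [212  92 243 231 214] 994
54 [213 102 271 225 228] 1041
56 [216 111 291 220 239] 1079
58 [223 118 312 218 246] 1120
60 [221 122 311 216 251] 1121
62 [224 129 314 219 251] 1138
64 [235 138 307 224 248] 1153
66 [231 141 298 230 237] 1138
68 [232 132 292 233 229] 1120
70 [229 121 284 239 215] 1089
(625, 750, 3) (592, 333, 3)
```

View pics/t1.png

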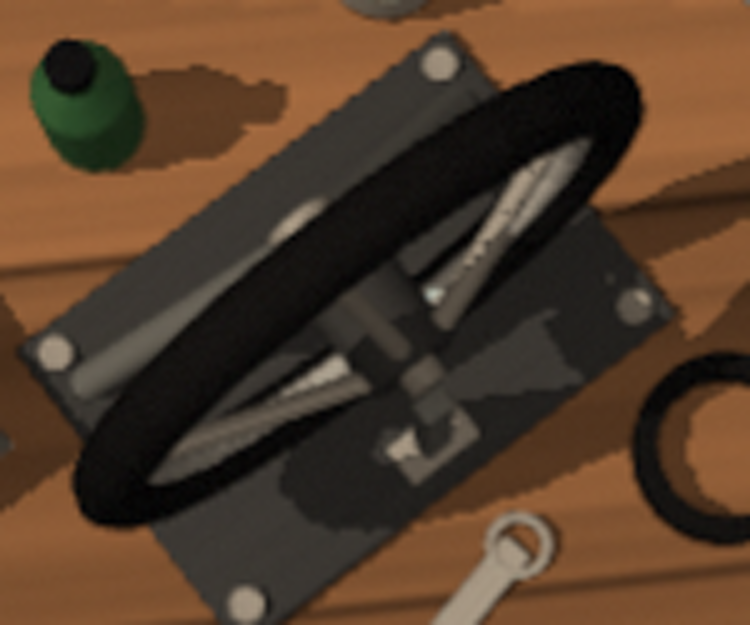

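```bash
python3 - <<'E'
from h import *
for q in(138,144,150,210,216,222): print(q,*[ (n,proj(S(s0,[wp(88,q,0),wp(105,q,0)]),n).round().tolist()) for n in("scene","top")])
crop("top","ta",144,z=(245,210,130,110,4.5));crop("scene","sa",144,z=(295,138,50,145,4.1)); crop("scene","sb",None,z=(295,138,50,145,4.1))
a=cv2.imread("pics/ta.png")
b=np.hstack([cv2.imread("pics/sb.png"),cv2.imread("pics/sa.png")])
c=np.zeros((600,800,3),np.uint8); c[:495,:585-195]=a[:, 195:]; c[:b.shape[0],390:390+b.shape[1]]=b[:, :410]
c=np.zeros((595,800,3),np.uint8); a=cv2.resize(a,(385,326)); c[:326,:385]=a; c[:b.shape[0],390:390+b.shape[1]]=b
cv2.imwrite("pics/m2.png",c)
E
```

```text
138 ('scene', [[324.0, 171.0], [325.0, 163.0]]) ('top', [[282.0, 277.0], [277.0, 280.0]])
144 ('scene', [[323.0, 171.0], [324.0, 163.0]]) ('top', [[285.0, 275.0], [281.0, 277.0]])
150 ('scene', [[322.0, 172.0], [323.0, 164.0]]) ('top', [[288.0, 272.0], [284.0, 273.0]])
210 ('scene', [[313.0, 203.0], [312.0, 201.0]]) ('top', [[324.0, 244.0], [327.0, 240.0]])
216 ('scene', [[313.0, 207.0], [311.0, 206.0]]) ('top', [[327.0, 243.0], [331.0, 238.0]])
222 ('scene', [[312.0, 212.0], [311.0, 212.0]]) ('top', [[330.0, 241.0], [334.0, 236.0]])
```

View pics/m2.png

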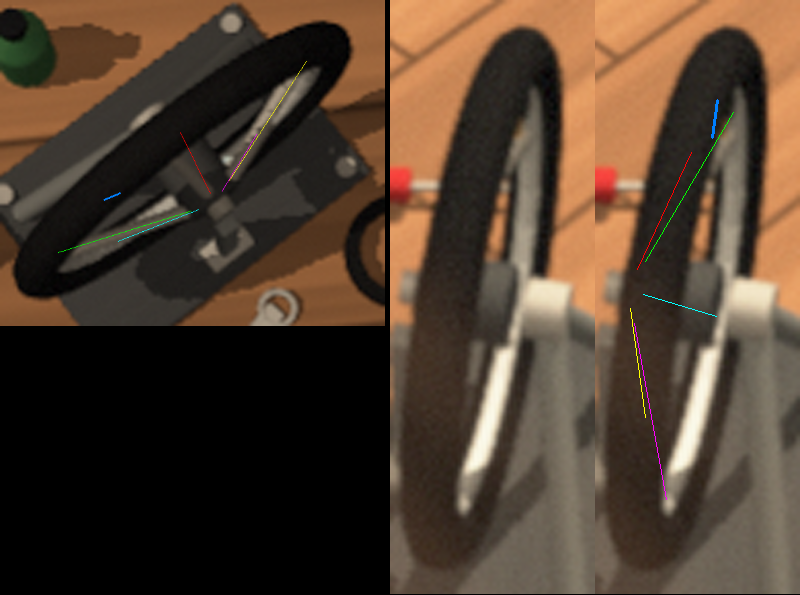

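```bash
python3 - <<'E'
from h import *
ims=[grab_frame("scene").astype(float) for _ in range(3)]; a=np.mean(ims,0)
tm=grab_frame("top").astype(float)
def g(im,x0,y0,w,h,k): 
    c=np.clip((im[y0:y0+h,x0:x0+w]/255)**.6*255,0,255).astype(np.uint8)[:,:,::-1]
    return cv2.resize(c,None,fx=k,fy=k,interpolation=cv2.INTER_CUBIC)
A=g(a,308,148,28,48,12); B=g(tm,262,225,100,84,4.5)
c=np.zeros((580,800,3),np.uint8); c[:A.shape[0],:A.shape[1]]=A; c[:B.shape[0],345:345+B.shape[1]]=B
cv2.imwrite("pics/m3.png",c)
print(a[168:174,318:334].astype(int).tolist()[2])
E
```

```text
[[43, 39, 33], [42, 38, 33], [38, 36, 33], [38, 33, 31], [36, 33, 29], [31, 29, 26], [38, 31, 26], [77, 59, 37], [119, 94, 65], [139, 119, 93], [136, 124, 104], [120, 109, 94], [110, 102, 89], [87, 82, 70], [48, 44, 38], [20, 18, 15]]
```

View pics/m3.png

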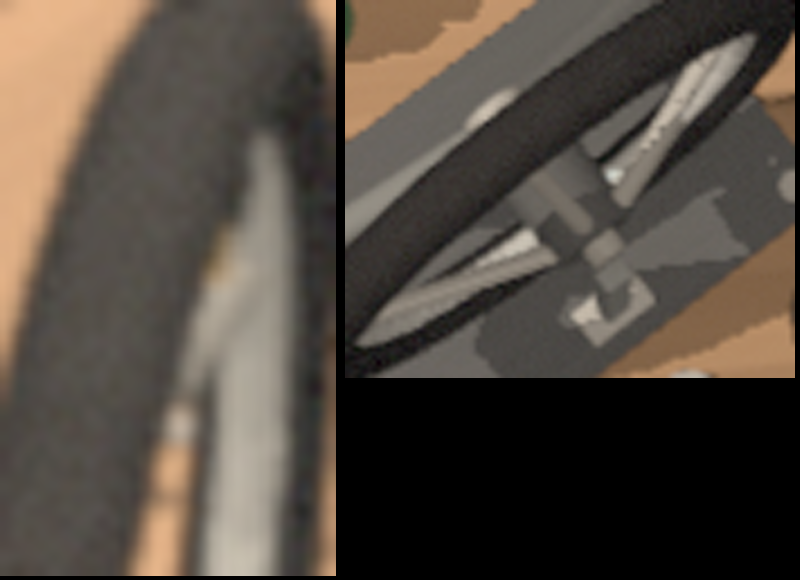

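```bash
python3 - <<'E'
from h import *
f=lambda x,y:np.array((262+(x-345)/4.5,225+y/4.5))
L=[((545,258),(400,306),108),((630,190),(690,100),252),((535,185),(585,228),180)]
for a,b,c in L:
    a,b=f(*a),f(*b)
    best=[]
    for q in np.arange(c-25,c+26,1):
        p=proj(S(s0,[wp(18,q,-29),wp(113,q,0)]),"top"); d=(p[1]-p[0])/np.linalg.norm(p[1]-p[0]); n=np.array([-d[1],d[0]])
        best.append((max(abs((a-p[0])@n),abs((b-p[0])@n)),q))
    print(c,sorted(best)[:4])
E
```

```text
108 [(np.float64(0.3626215346210778), np.int64(98)), (np.float64(0.40157043863572567), np.int64(99)), (np.float64(0.4417562860225389), np.int64(100)), (np.float64(0.48321104374499296), np.int64(101))]
252 [(np.float64(0.35282150783824645), np.int64(271)), (np.float64(0.37486918300243166), np.int64(270)), (np.float64(0.39001055427401177), np.int64(272)), (np.float64(0.3979816217914425), np.int64(269))]
180 [(np.float64(0.5375368668872176), np.int64(171)), (np.float64(0.6558495369668651), np.int64(170)), (np.float64(0.8856563317681401), np.int64(172)), (np.float64(1.1890558766798829), np.int64(169))]
```

```bash
cat >> h.py <<'E'
from scipy.spatial.transform import Rotation as Ro
def to(x,y,z,t,dyaw=0):
    """rows needed for TCP at stand-frame (x,y,z), tool t deg below horizontal"""
    st=env.state(); P=S(s0,[[x,y,z]])[0]; R1=Ro.from_euler("xyz",[180,-(90-t),np.degrees(s0[2])+dyaw],degrees=True)
    R0=Ro.from_euler("xyz",st["ee_rot"],degrees=True)
    v=np.degrees((R1*R0.inv()).as_rotvec())/5
    print("to",P.round(),"turn",v.round(2),"shift",((P-st["ee_pos"])/25).round(2))
def here():
    st=env.state(); d=st["ee_pos"]-[s0[0],s0[1],0]; c,n=np.cos(s0[2]),np.sin(s0[2])
    print("t",st["time_s"],"stand",np.round([c*d[0]+n*d[1],-n*d[0]+c*d[1],d[2]],1),"rot",st["ee_rot"].round(1),"q",st["qpos"].round(),"F",st["force"].round(1),"w",round(st["gripper_width"],1))
E
python3 - <<'E'
from h import *
to(-110,55,330,40); to(-75,55,300,40); here()
E
```

```text
to [419. 136. 330.] turn [ 4.59 -8.9   1.8 ] shift [ 7.98 26.7   4.64]
to [449. 155. 300.] turn [ 4.59 -8.9   1.8 ] shift [ 9.17 27.45  3.44]
t 1.4 stand [-633.7 -404.7  214. ] rot [180.   -0.   22.4] q [-69.  18.  90.   0.  72.  -1.] F [ 0.2 -0.  -0.2] w 91.1
```

```bash
python3 -m jog '0 0 0 0 0.5 2 0; 0 0 0 0.6 2 4 0; 0 0 0 1.2 4 5 0; 0 0 0 1.8 6 5 0; 0 0 0 2.4 8 5 0' 20; python3 -m jog '0.4 -0.8 0.2 0.6 2 0 0; 0.8 -1.6 0.3 1.2 4 0 0; 1.2 -2.4 0.5 1.8 6 0 0; 1.6 -3.2 0.6 2.4 8 0 0; 2 -4 0.8 3 10 0 0'; python3 -c "
from h import *
here();to(-90,55,330,40)"
```

```text
time_s: 2.02
ee_pos: [279.9, -329.9, 339.5]
ee_rot: [179.9, -0.0, 22.4]
force: [1.9, 0.2, 0.2]
gripper_width: 44.2
time_s: 2.65
ee_pos: [354.8, -80.0, 339.3]
ee_rot: [-179.2, -22.5, 26.3]
force: [1.3, -0.5, -1.2]
gripper_width: 0.3
t 2.65 stand [-279.3  -93.9  339.3] rot [-179.2  -22.5   26.3] q [-33. -13. 109.  20.  74.  27.] F [ 1.3 -0.5 -1.2] w 0.3
to [436. 147. 330.] turn [ 2.57 -4.86  1.03] shift [ 3.25  9.07 -0.37]
```

```bash
python3 -m jog '0.5 -1 0.2 0.7 1.8 0 0; 1 -2 0.4 1.3 3.6 0 0; 1.5 -3 0.6 2 5.4 0 0; 2 -4 0.8 2.6 7.3 0 0; 2.57 -4.86 1.03 3.25 9.07 -0.3 0'; python3 -m jog '0 0 0 0 0 0 0'; python3 -c "
from h import *
here();to(-60,55,240,30);to(-60,55,240,40)"
```

```text
time_s: 3.28
ee_pos: [435.9, 146.6, 332.7]
ee_rot: [179.9, -50.1, 32.2]
force: [1.7, -0.4, -0.1]
gripper_width: 0.5
time_s: 3.4
ee_pos: [433.7, 147.8, 329.3]
ee_rot: [-179.7, -49.6, 32.2]
force: [0.1, -0.0, 0.1]
gripper_width: 0.2
t 3.4 stand [-91.4  57.1 329.3] rot [-179.7  -49.6   32.2] q [ -0. -16. 126.  46.  35.  27.] F [ 0.1 -0.   0.1] w 0.2
to [461. 163. 240.] turn [ 1.08 -1.77 -0.07] shift [ 1.11  0.6  -3.57]
to [461. 163. 240.] turn [ 0.01 -0.08 -0.07] shift [ 1.11  0.6  -3.57]
```

```bash
python3 -m jog '0.3 -0.5 0 0.5 0.3 -1 0; 0.6 -1 0 1 0.5 -2 0; 1 -1.7 0 1.3 0.4 -3.3 0; 1.08 -1.77 -0.07 1.3 0.35 -4.6 0; 1.08 -1.77 -0.07 1.3 0.3 -4.9 0'; python3 -m jog '0 0 0 0 0 0 0'; python3 -c "
from h import *
here();to(-60,45,206,30);to(4,45,206,30)
crop('top','t4',135,z=(215,180,190,150,4))"
```

```text
time_s: 4.03
ee_pos: [468.0, 157.4, 219.2]
ee_rot: [-179.2, -60.1, 31.8]
force: [0.4, 0.8, 0.3]
gripper_width: 0.4
time_s: 4.15
ee_pos: [466.3, 157.7, 216.7]
ee_rot: [-178.4, -59.7, 31.1]
force: [-0.7, -0.5, 0.5]
gripper_width: 0.5
t 4.15 stand [-58.5  48.2 216.7] rot [-178.4  -59.7   31.1] q [ -3.  -1. 144. 116.  34. -50.] F [-0.7 -0.5  0.5] w 0.5
to [467. 154. 206.] turn [-0.1  -0.14 -0.08] shift [ 0.02 -0.14 -0.43]
to [521. 188. 206.] turn [-0.1  -0.14 -0.08] shift [ 2.19  1.22 -0.43]
```

View pics/t4.png

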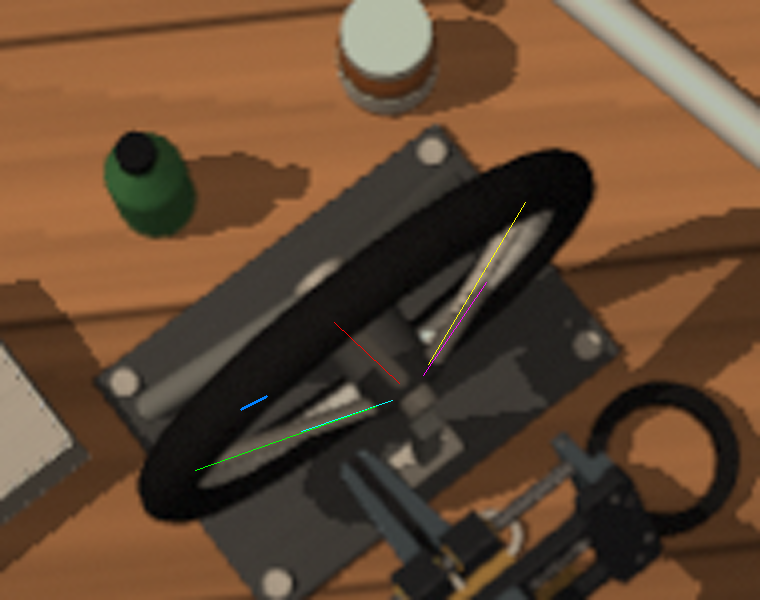

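```bash
python3 -m jog '-0.1 -0.14 -0.08 0.3 0 -0.4 0; -0.1 -0.14 -0.08 0.9 0.35 -0.43 0; -0.1 -0.14 -0.08 1.5 0.75 -0.43 0; -0.1 -0.14 -0.08 2.19 1.22 -0.43 0; -0.1 -0.14 -0.08 2.19 1.22 -0.43 0' ; python3 -c "
from h import *
here();to(4,45,206,30);print(proj([env.state()['ee_pos']],'top'))
to(4,58,180,30);to(4,50,138,30)"
```

```text
time_s: 4.82
ee_pos: [523.0, 190.2, 210.6]
ee_rot: [179.4, -60.5, 32.8]
force: [0.3, -0.3, 0.5]
gripper_width: 0.2
t 4.825 stand [  6.8  45.6 210.6] rot [179.4 -60.5  32.8] q [  5.   5. 139. 130.  32. -60.] F [ 0.3 -0.3  0.5] w 0.2
to [521. 188. 206.] turn [-0.    0.11 -0.05] shift [-0.08 -0.08 -0.18]
[[286.54575533 273.1540088 ]]
to [514. 199. 180.] turn [-0.    0.11 -0.05] shift [-0.36  0.36 -1.22]
to [518. 192. 138.] turn [-0.    0.11 -0.05] shift [-0.19  0.09 -2.9 ]
```

```bash
python3 -m jog '0 0 0 -0.2 0.2 -0.3 0; 0 0 0 -0.36 0.36 -0.6 0; 0 0 0 -0.38 0.36 -0.9 0; 0 0 0 -0.38 0.36 -1.2 0; 0 0 0 -0.37 0.36 -1.5 0'; python3 -c "
from h import *
here();to(4,58,160,30)"
python3 -m jog '0 0 0 0 0 -0.3 0; 0 0 0 0 0 -0.6 0; 0 0 0 0.04 -0.04 -0.8 0; 0 0 0 0.06 -0.08 -0.9 0;0 0 0 0.06 -0.08 -0.9 0'; python3 -c "
from h import *
here();crop('top','t5',135-45,z=(235,200,140,130,3.6));crop('scene','s5',135-45,z=(285,130,70,160,3.6))
a=cv2.imread('pics/t5.png');b=cv2.imread('pics/s5.png');c=np.zeros((580,770,3),np.uint8);c[:a.shape[0],:a.shape[1]]=a;c[:b.shape[0],510:510+b.shape[1]]=b;cv2.imwrite('pics/m5.png',c)"
```

```text
time_s: 5.45
ee_pos: [513.6, 198.2, 172.1]
ee_rot: [179.5, -60.5, 32.6]
force: [4.7, -1.2, 4.9]
gripper_width: 0.6
t 5.45 stand [  3.   57.3 172.1] rot [179.5 -60.5  32.6] q [  7.  10. 143. 143.  38. -72.] F [ 4.7 -1.2  4.9] w 0.6
to [514. 199. 160.] turn [-0.01  0.11 -0.02] shift [ 0.02  0.04 -0.48]
time_s: 6.08
ee_pos: [513.0, 196.2, 147.0]
ee_rot: [179.6, -60.1, 32.6]
force: [1.5, 1.6, 1.4]
gripper_width: 0.6
t 6.075 stand [  1.4  55.9 147. ] rot [179.6 -60.1  32.6] q [  6.  14. 145. 146.  42. -77.] F [1.5 1.6 1.4] w 0.6
```

View pics/m5.png

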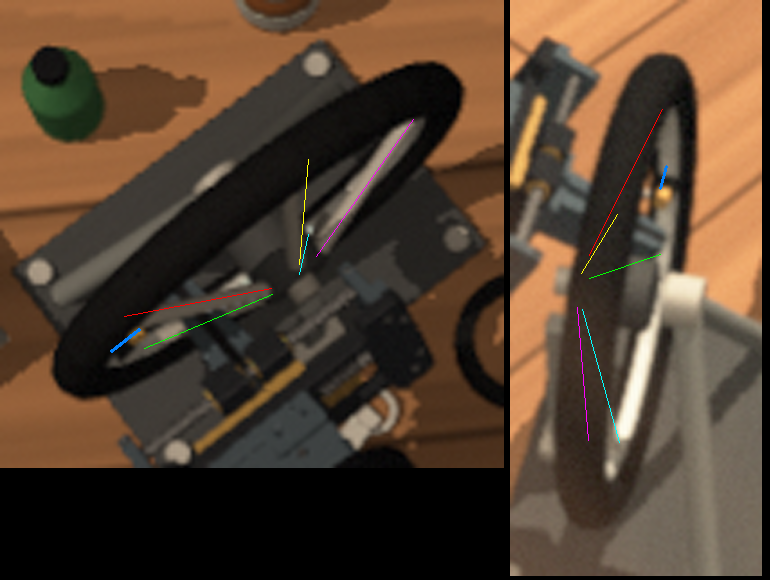

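```bash
python3 -c "
from h import *
to(2,46,180,30);to(-50,46,195,30);to(-50,32,232,30);to(4,32,232,30)"
```

```text
to [519. 188. 180.] turn [ 0.02  0.04 -0.04] shift [ 0.24 -0.33  1.32]
to [475. 160. 195.] turn [ 0.02  0.04 -0.04] shift [-1.53 -1.43  1.92]
to [482. 149. 232.] turn [ 0.02  0.04 -0.04] shift [-1.23 -1.91  3.4 ]
to [528. 177. 232.] turn [ 0.02  0.04 -0.04] shift [ 0.6  -0.76  3.4 ]
```

```bash
python3 -m jog '0 0 0 0.04 -0.06 0.4 0; 0 0 0 0.08 -0.14 0.72 0; 0 0 0 -0.3 -0.4 0.8 0; 0 0 0 -0.8 -0.7 0.9 0; 0 0 0 -1.25 -1.05 0.95 0'; python3 -m jog '0 0 0 0 0 0 0';python3 -c "
from h import *
here();to(-52,46,200,30);to(-54,32,232,30);to(4,32,232,30)"
```

```text
time_s: 6.8
ee_pos: [480.4, 169.5, 170.9]
ee_rot: [179.7, -60.1, 32.5]
force: [-0.4, -0.2, -0.6]
gripper_width: 0.4
time_s: 6.92
ee_pos: [480.7, 169.1, 170.9]
ee_rot: [179.6, -60.1, 32.5]
force: [0.1, -0.1, -0.1]
gripper_width: 0.3
t 6.925 stand [-40.3  50.1 170.9] rot [179.6 -60.1  32.5] q [  1.   8. 147. 136.  40. -70.] F [ 0.1 -0.1 -0.1] w 0.3
to [473. 159. 200.] turn [ 0.02  0.04 -0.01] shift [-0.31 -0.39  1.17]
to [479. 146. 232.] turn [ 0.02  0.04 -0.01] shift [-0.08 -0.91  2.45]
to [528. 177. 232.] turn [ 0.02  0.04 -0.01] shift [1.89 0.33 2.45]
```

```bash
python3 -m jog '0 0 0 -0.31 -0.39 0.8 0; 0 0 0 -0.2 -0.6 1.6 0; 0 0 0 -0.08 -0.91 2.45 0; 0 0 0 -0.08 -0.91 2.45 0; 0 0 0 0.5 -0.54 2.45 0'; python3 -m jog '0 0 0 0.7 0.43 0 0; 0 0 0 1.35 0.86 0 0; 0 0 0 1.35 0.86 0 0'; python3 -c "
from h import *
here();to(4,32,232,30);to(4,45,210,30);to(5,59,185,30); to(5,56,148,30)"
```

```text
time_s: 7.55
ee_pos: [493.9, 156.1, 231.6]
ee_rot: [179.6, -60.1, 32.5]
force: [1.6, -0.3, -0.1]
gripper_width: 0.5
time_s: 7.92
ee_pos: [528.3, 178.9, 231.1]
ee_rot: [179.7, -60.1, 32.6]
force: [0.0, -0.1, -0.8]
gripper_width: 0.4
t 7.925 stand [  5.3  33.2 231.1] rot [179.7 -60.1  32.6] q [  2.   3. 136. 120.  30. -49.] F [ 0.  -0.1 -0.8] w 0.4
to [528. 177. 232.] turn [ 0.02  0.03 -0.05] shift [-0.02 -0.07  0.04]
to [521. 188. 210.] turn [ 0.02  0.03 -0.05] shift [-0.29  0.37 -0.84]
to [514. 201. 185.] turn [ 0.02  0.03 -0.05] shift [-0.56  0.87 -1.84]
to [516. 198. 148.] turn [ 0.02  0.03 -0.05] shift [-0.49  0.77 -3.32]
```

```bash
python3 -m jog '0 0 0 -0.1 0.12 -0.3 0; 0 0 0 -0.2 0.25 -0.6 0; 0 0 0 -0.3 0.4 -0.9 0; 0 0 0 -0.38 0.55 -1.2 0; 0 0 0 -0.46 0.7 -1.5 0';  python3 -m jog '0 0 0 -0.1 0.17 -0.35 0; 0 0 0 -0.1 0.17 -0.65 0; 0 0 0 -0.1 0.17 -0.95 0; 0 0 0 -0.07 0.12 -1.25 0; 0 0 0 -0.05 0.07 -1.55 0'; python3 -m jog '0 0 0 0 0 -0.2 0; 0 0 0 0 0 -0.2 0'; python3 -c "
from h import *
here();q=17
crop('top','t5',q,z=(235,200,140,130,3.6));crop('scene','s5',q,z=(285,130,70,160,3.6))
a=cv2.imread('pics/t5.png');b=cv2.imread('pics/s5.png');c=np.zeros((580,770,3),np.uint8);c[:a.shape[0],:a.shape[1]]=a;c[:b.shape[0],510:510+b.shape[1]]=b;cv2.imwrite('pics/m6.png',c)
to(2,50,165,30);to(-40,50,170,30)"
```

```text
time_s: 8.55
ee_pos: [517.4, 194.8, 195.6]
ee_rot: [179.6, -60.3, 32.4]
force: [3.9, -2.8, 3.0]
gripper_width: 0.4
time_s: 9.18
ee_pos: [516.8, 197.4, 157.7]
ee_rot: [179.5, -60.5, 32.7]
force: [2.7, -0.4, 6.5]
gripper_width: 0.7
time_s: 9.43
ee_pos: [515.0, 197.3, 150.4]
ee_rot: [179.7, -60.1, 32.6]
force: [2.3, 1.0, 1.3]
gripper_width: 0.2
t 9.425 stand [  3.7  55.8 150.4] rot [179.7 -60.1  32.6] q [  7.  14. 145. 145.  41. -76.] F [2.3 1.  1.3] w 0.2
to [517. 191. 165.] turn [ 0.02  0.03 -0.04] shift [ 0.07 -0.24  0.58]
to [481. 169. 170.] turn [ 0.02  0.03 -0.04] shift [-1.35 -1.13  0.78]
```

View pics/m6.png

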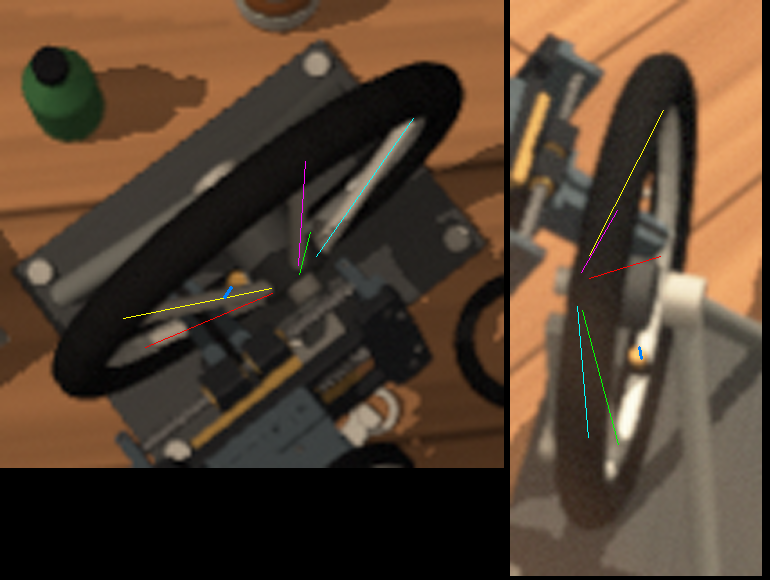

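```bash
cat >> h.py <<'E'
def brass(n):
    im=grab_frame(n); h=cv2.cvtColor(im,cv2.COLOR_RGB2HSV)
    x0,y0,x1,y1={"top":(250,215,350,320),"scene":(312,150,338,280)}[n]
    m=np.zeros((480,640),np.uint8); b=h[y0:y1,x0:x1]
    m[y0:y1,x0:x1]=(b[...,0]>=11)&(b[...,0]<=26)&(b[...,1]>130)&(b[...,2]>110)
    k,_,st,c=cv2.connectedComponentsWithStats(m); return [(c[i].round(1).tolist(),int(st[i,4])) for i in range(1,k)]
def qfit(px,n,r=92):
    Q=np.arange(-60,160,.5); d=[np.linalg.norm(proj(S(s0,[wp(r,q,0)]),n)[0]-px) for q in Q]; i=int(np.argmin(d)); return Q[i],round(d[i],1)
E
python3 -c "
from h import *
for n in('top','scene'):
    for c,a in brass(n): print(n,c,a,qfit(c,n))"
```

```text
top [277.6, 233.0] 958 (np.float64(159.5), np.float64(37.4))
top [338.7, 217.3] 101 (np.float64(-60.0), np.float64(29.7))
top [252.3, 260.8] 29 (np.float64(128.0), np.float64(32.9))
top [300.4, 277.1] 11 (np.float64(12.0), np.float64(1.1))
top [306.1, 309.0] 84 (np.float64(31.0), np.float64(28.6))
top [257.9, 314.8] 168 (np.float64(85.5), np.float64(26.3))Traceback (most recent call last):
  File "<string>", line 4, in <module>
    for c,a in brass(n): print(n,c,a,qfit(c,n))
                                     ~~~~^^^^^
  File "h.py", line 54, in qfit
    Q=np.arange(-60,160,.5); d=[np.linalg.norm(proj(S(s0,[wp(r,q,0)]),n)[0]-px) for q in Q]; i=int(np.argmin(d)); return Q[i],round(d[i],1)
                                               ~~~~^^^^^^^^^^^^^^^^^^^^^
  File "h.py", line 5, in proj
    p=camera_params(n); return cv2.projectPoints(np.array(P,float).reshape(-1,1,3),p["rvec"],p["tvec"],p["K"],p["dist"])[0][:,0]
ValueError: time passes only in moves, steps and waits
```

```bash
sed -i 's/^from workcell.*/&\nimport functools; camera_params=functools.lru_cache(None)(camera_params)/' h.py
python3 -m jog '0 0 0 0.04 -0.12 0.3 0; 0 0 0 0.07 -0.2 0.58 0; 0 0 0 -0.4 -0.5 0.65 0; 0 0 0 -0.9 -0.8 0.7 0; 0 0 0 -1.35 -1.13 0.78 0'; python3 -m jog '0 0 0 0 0 0 0; 0 0 0 -0.31 -0.39 0.8 0; 0 0 0 -0.2 -0.6 1.6 0; 0 0 0 -0.08 -0.91 2.45 0; 0 0 0 -0.08 -0.91 2.45 0';python3 -c "
from h import *
here();to(4,32,232,30)
for n in('top','scene'):
    for c,a in brass(n):
        if qfit(c,n)[1]<6:print(n,c,a,qfit(c,n))"
```

```text
time_s: 10.2
ee_pos: [480.6, 168.4, 171.0]
ee_rot: [179.6, -60.2, 32.5]
force: [0.5, -0.3, -0.1]
gripper_width: 0.3
time_s: 10.82
ee_pos: [481.0, 145.8, 234.3]
ee_rot: [179.2, -60.4, 32.9]
force: [0.2, -0.8, 0.2]
gripper_width: 0.4
t 10.825 stand [-52.4  30.3 234.3] rot [179.2 -60.4  32.9] q [ -5.  -2. 141. 111.  34. -46.] F [ 0.2 -0.8  0.2] w 0.4
to [528. 177. 232.] turn [ 0.02  0.11 -0.02] shift [ 1.88  1.26 -0.09]
top [297.5, 278.0] 2 (np.float64(16.5), np.float64(2.0))
scene [323.0, 181.0] 1 (np.float64(89.0), np.float64(3.7))
scene [321.0, 191.9] 43 (np.float64(69.0), np.float64(5.0))
scene [320.5, 225.2] 17 (np.float64(19.0), np.float64(0.4))
```

```bash
python3 -m jog '0 0 0 0.65 0.42 -0.05 0; 0 0 0 1.3 0.84 -0.09 0; 0 0 0 1.88 1.26 -0.09 0; 0 0 0 1.88 1.26 -0.09 0; 0 0 0 1.88 1.26 -0.09 0'; python3 -m jog '0 0 0 -0.1 0.15 -0.3 0; 0 0 0 -0.2 0.3 -0.5 0; 0 0 0 -0.26 0.4 -0.7 0; 0 0 0 -0.26 0.4 -0.7 0;0 0 0 -0.26 0.4 -0.7 0'; python3 -c "
from h import *
here()
for n in('top','scene'):
    for c,a in brass(n):
        if qfit(c,n)[1]<6:print(n,c,a,qfit(c,n))
q=10
crop('top','t5',q,z=(235,200,140,130,3.6));crop('scene','s5',q,z=(285,130,70,160,3.6))
a=cv2.imread('pics/t5.png');b=cv2.imread('pics/s5.png');c=np.zeros((580,770,3),np.uint8);c[:a.shape[0],:a.shape[1]]=a;c[:b.shape[0],510:510+b.shape[1]]=b;cv2.imwrite('pics/m7.png',c)
"
```

```text
time_s: 11.55
ee_pos: [525.9, 177.8, 228.5]
ee_rot: [179.7, -60.1, 32.5]
force: [-0.6, 0.8, -0.0]
gripper_width: 0.6
time_s: 12.18
ee_pos: [520.2, 187.4, 212.4]
ee_rot: [179.6, -60.2, 32.6]
force: [0.8, 0.0, 0.1]
gripper_width: 0.6
t 12.175 stand [  2.9  44.7 212.4] rot [179.6 -60.2  32.6] q [  4.   5. 139. 129.  31. -58.] F [0.8 0.  0.1] w 0.6
scene [320.6, 195.2] 39 (np.float64(63.5), np.float64(5.1))
scene [318.1, 234.2] 19 (np.float64(4.0), np.float64(0.7))
```

View pics/m7.png

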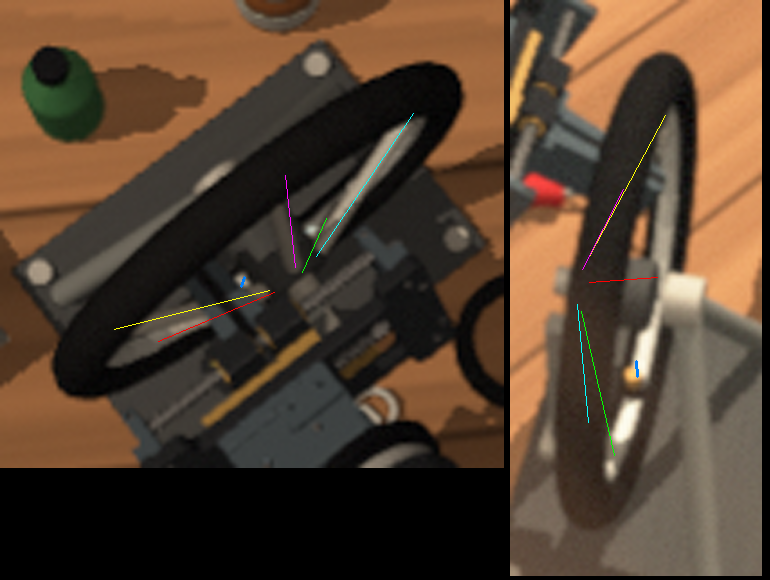

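```bash
python3 -m jog '0 0 0 0.06 -0.1 0.3 0; 0 0 0 -0.5 -0.5 0.5 0; 0 0 0 -1 -0.8 0.6 0; 0 0 0 -1.6 -1.2 0.7 0; 0 0 0 -2.1 -1.55 0.8 0';  python3 -m jog '0 0 0 -0.5 -0.6 1 0; 0 0 0 -1 -1.2 2 0;0 0 0 -1.3 -2 3 0;0 0 0 -1.3 -3 3.4 0;0 0 0 -1.3 -4 3.4 0'; python3 -m jog '0 0 0 -0.5 -2.4 0 0; 0 0 0 -1 -4.8 0 0; 0 0 0 -1 -4.8 0 0'; python3 -c "
from h import *
here()
for n in('top','scene'):
    for c,a in brass(n):
        if qfit(c,n)[1]<6:print(n,c,a,qfit(c,n))
    print(n,proj(S(s0,[wp(88,0,0),wp(88,5,0),[-46,0,175],[-48,0,135]]),n).round(1).tolist())
crop('top','t5',None,z=(262,225,80,80,7));crop('scene','s5',None,z=(300,185,32,80,7))
a=cv2.imread('pics/t5.png');b=cv2.imread('pics/s5.png');c=np.zeros((580,800,3),np.uint8);c[:a.shape[0],:a.shape[1]]=a;c[:b.shape[0],570:570+b.shape[1]]=b;cv2.imwrite('pics/m8.png',c)
"
```

```text
time_s: 13.0
ee_pos: [466.8, 148.9, 231.9]
ee_rot: [179.6, -60.1, 32.6]
force: [0.1, 0.6, -0.0]
gripper_width: 0.5
time_s: 13.62
ee_pos: [434.9, 48.4, 318.2]
ee_rot: [179.3, -60.2, 32.9]
force: [0.1, 0.4, -0.4]
gripper_width: 0.2
time_s: 14.0
ee_pos: [410.4, -76.7, 317.0]
ee_rot: [179.6, -60.1, 32.0]
force: [0.4, 0.2, -0.3]
gripper_width: 0.2
t 14.0 stand [-230.5 -120.8  317. ] rot [179.6 -60.1  32. ] q [-57.  -6. 128.  65.  73. -29.] F [ 0.4  0.2 -0.3] w 0.2
top [[307.9, 272.5], [305.1, 274.6], [320.6, 282.5], [321.2, 286.1]]
scene [320.9, 192.9] 52 (np.float64(67.0), np.float64(5.0))
scene [318.1, 234.1] 18 (np.float64(4.0), np.float64(0.7))
scene [[318.2, 235.5], [318.9, 232.8], [297.5, 207.4], [297.2, 218.8]]
```

View pics/m8.png

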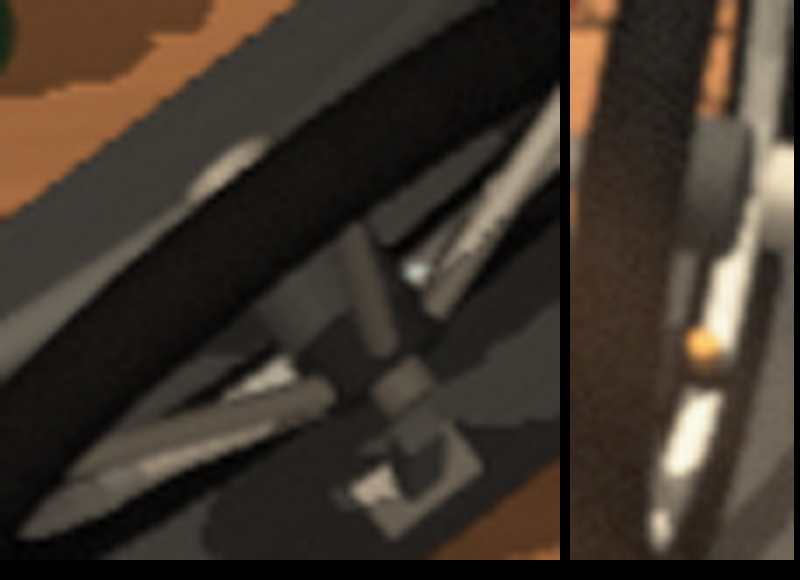

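```bash
cat > fit.py <<'E'
from h import *
def fit(L,ax,br,z=(262,225,7),s=s0):
    f=lambda p:np.array(p)/z[2]-.5+[z[0],z[1]]
    def res(v,full=False):
        q,a,b=v; sh=np.array([a,b]); r=[]
        for (p1,p2,c) in L:
            P=proj(S(s,[wp(18,q+c,-29),wp(113,q+c,0)]),"top")+sh; d=P[1]-P[0]; d/=np.linalg.norm(d); n=np.array([-d[1],d[0]])
            r+=[(f(p1)-P[0])@n,(f(p2)-P[0])@n]
        r+=list((f(ax)-proj(S(s,[[-41,0,184]]),"top")[0]-sh)*.7)
        r+=list(sh*.3)
        return np.array(r)
    o=least_squares(res,[5,0,0]); J=np.linalg.inv(o.jac.T@o.jac); print(o.x.round(2),"sd q per px",J[0,0]**.5,o.fun.round(1))
    b=np.array(br)
    print("scene q",[ (r,qfit(b,"scene",r)) for r in(88,92)])
E
python3 - <<'E'
from fit import *
fit([((310,393),(110,450),108),((383,335),(353,235),180),((440,298),(500,200),252)],(405,380),(318.5,234.1))
E
```

```text
[ 4.68  0.28 -0.96] sd q per px 2.032694321907767 [-0.1 -0.1  0.2  0.   0.2 -0.4 -0.  -0.1  0.1 -0.3]
scene q [(88, (np.float64(2.5), np.float64(0.1))), (92, (np.float64(4.5), np.float64(0.3)))]
```

```bash
python3 -c "
from h import *
to(-58,32,320,30);to(-56,32,234,30)"
```

```text
to [475. 144. 320.] turn [ 0.    0.05 -0.06] shift [2.61 8.54 0.12]
to [477. 145. 234.] turn [ 0.    0.05 -0.06] shift [ 2.68  8.59 -3.32]
```

```bash
python3 -m jog '0 0 0 0.6 2.2 0 0; 0 0 0 1.2 4.4 0 0; 0 0 0 1.9 6.5 0 0; 0 0 0 2.61 8.5 0 0; 0 0 0 2.6 8.54 -0.8 0'; python3 -m jog '0 0 0 0 0 -1.2 0; 0 0 0 0 0 -2.6 0;0 0 0 0 0 -2.6 0'; python3 -c "
from h import *
here();to(-56,32,234,30);to(3,32,234,30)"
```

```text
time_s: 14.82
ee_pos: [473.3, 150.3, 299.2]
ee_rot: [179.3, -60.4, 33.7]
force: [0.4, 0.3, 0.3]
gripper_width: 0.7
time_s: 15.2
ee_pos: [472.7, 145.0, 229.6]
ee_rot: [-179.8, -59.9, 32.3]
force: [0.1, 0.2, -0.0]
gripper_width: 0.1
t 15.2 stand [-59.9  34.  229.6] rot [-179.8  -59.9   32.3] q [ -6.  -2. 142. 110.  35. -45.] F [ 0.1  0.2 -0. ] w 0.1
to [477. 145. 234.] turn [-0.   -0.02 -0.08] shift [0.17 0.01 0.17]
to [527. 177. 234.] turn [-0.   -0.02 -0.08] shift [2.17 1.27 0.17]
```

```bash
python3 -m jog '0 0 0 0.2 0 0.2 0; 0 0 0 0.9 0.45 0.17 0; 0 0 0 1.6 0.9 0.17 0; 0 0 0 2.17 1.27 0.17 0; 0 0 0 2.17 1.27 0.17 0'; python3 -c "
from h import *
here();to(3,43,217,30);to(3,47.4,208.8,30)"
```

```text
time_s: 15.82
ee_pos: [531.1, 175.3, 239.5]
ee_rot: [179.4, -60.4, 32.9]
force: [0.0, -0.1, 0.3]
gripper_width: 0.8
t 15.825 stand [  5.7  28.7 239.5] rot [179.4 -60.4  32.9] q [  2.   2. 136. 117.  30. -47.] F [ 0.  -0.1  0.3] w 0.8
to [521. 186. 217.] turn [ 0.    0.11 -0.05] shift [-0.39  0.43 -0.9 ]
to [519. 190. 209.] turn [ 0.    0.11 -0.05] shift [-0.49  0.58 -1.23]
```

```bash
python3 -m jog '0 0 0 -0.1 0.12 -0.25 0; 0 0 0 -0.2 0.24 -0.5 0; 0 0 0 -0.3 0.36 -0.65 0; 0 0 0 -0.3 0.36 -0.65 0; 0 0 0 -0.3 0.36 -0.65 0'; python3 -c "
from h import *
here();to(3,47.4,208.8,30)"
```

```text
time_s: 16.45
ee_pos: [522.3, 183.2, 221.0]
ee_rot: [179.5, -60.3, 32.6]
force: [0.8, 0.3, 0.5]
gripper_width: 0.7
t 16.45 stand [  2.5  40.  221. ] rot [179.5 -60.3  32.6] q [  3.   4. 138. 125.  31. -55.] F [0.8 0.3 0.5] w 0.7
to [519. 190. 209.] turn [ 0.01  0.07 -0.03] shift [-0.14  0.26 -0.49]
```

```bash
python3 -m jog '0 0 0 -0.04 0.07 -0.12 0; 0 0 0 -0.08 0.14 -0.24 0; 0 0 0 -0.1 0.2 -0.34 0; 0 0 0 -0.12 0.23 -0.42 0; 0 0 0 -0.14 0.26 -0.49 0'; python3 -m jog '0 0 0 0 0 0 0; 0 0 0 0 0 0 0'; python3 -c "
from h import *
here();to(3,47.4,208.8,30)
for c,a in brass('scene'):
    print(c,a,qfit(c,'scene'))"
```

```text
time_s: 17.08
ee_pos: [519.1, 189.8, 208.5]
ee_rot: [179.6, -60.3, 32.6]
force: [0.1, -1.8, 2.2]
gripper_width: 0.5
time_s: 17.32
ee_pos: [518.8, 189.8, 208.2]
ee_rot: [179.6, -60.2, 32.6]
force: [1.5, -0.0, 1.4]
gripper_width: 0.5
t 17.325 stand [  3.   47.5 208.2] rot [179.6 -60.2  32.6] q [  5.   5. 139. 131.  32. -60.] F [ 1.5 -0.   1.4] w 0.5
to [519. 190. 209.] turn [ 0.01  0.06 -0.03] shift [ 0.   -0.    0.02]
[313.8, 154.6] 52 (np.float64(141.5), np.float64(17.5))
[336.1, 184.3] 123 (np.float64(83.5), np.float64(9.5))
[320.6, 195.3] 37 (np.float64(63.5), np.float64(5.1))
[317.3, 236.7] 19 (np.float64(-0.5), np.float64(0.8))
```

```bash
python3 -m jog '0 0 0 0.06 -0.1 0.3 0; 0 0 0 -0.5 -0.5 0.5 0; 0 0 0 -1 -0.8 0.6 0; 0 0 0 -1.6 -1.2 0.7 0; 0 0 0 -2.1 -1.55 0.8 0';  python3 -m jog '0 0 0 -0.5 -0.6 1 0; 0 0 0 -1 -1.2 2 0;0 0 0 -1.3 -2 3 0;0 0 0 -1.3 -3 3.4 0;0 0 0 -1.3 -4 3.4 0'; python3 -m jog '0 0 0 -0.5 -2.4 0 0; 0 0 0 -1 -4.8 0 0; 0 0 0 -1 -4.8 0 0; 0 0 0 -1 -4.8 0 0'; python3 -c "
from h import *
here()
for c,a in brass('scene'):
    print(c,a,qfit(c,'scene'))
crop('top','t9',None,z=(262,225,80,80,7));crop('scene','s5',None,z=(300,185,32,80,7))
a=cv2.imread('pics/t9.png');b=cv2.imread('pics/s5.png');c=np.zeros((580,800,3),np.uint8);c[:a.shape[0],:a.shape[1]]=a;c[:b.shape[0],570:570+b.shape[1]]=b;cv2.imwrite('pics/m9.png',c)
"
```

```text
time_s: 18.0
ee_pos: [464.8, 150.9, 227.2]
ee_rot: [179.6, -60.1, 32.6]
force: [0.1, -0.5, 0.1]
gripper_width: 0.5
time_s: 18.62
ee_pos: [433.1, 50.4, 313.6]
ee_rot: [179.3, -60.2, 32.9]
force: [1.1, 0.0, 0.0]
gripper_width: 0.6
time_s: 19.12
ee_pos: [408.2, -68.9, 312.4]
ee_rot: [179.8, -60.2, 32.3]
force: [0.7, 0.3, -0.2]
gripper_width: 0.5
t 19.125 stand [-228.1 -113.   312.4] rot [179.8 -60.2  32.3] q [-57.  -6. 129.  65.  73. -29.] F [ 0.7  0.3 -0.2] w 0.5
[313.8, 154.6] 52 (np.float64(141.5), np.float64(17.5))
[336.1, 184.6] 121 (np.float64(83.0), np.float64(9.5))
[322.5, 181.0] 2 (np.float64(89.0), np.float64(4.2))
[320.8, 193.3] 49 (np.float64(66.5), np.float64(5.1))
[317.5, 236.6] 19 (np.float64(-0.5), np.float64(0.6))
```

View pics/m9.png

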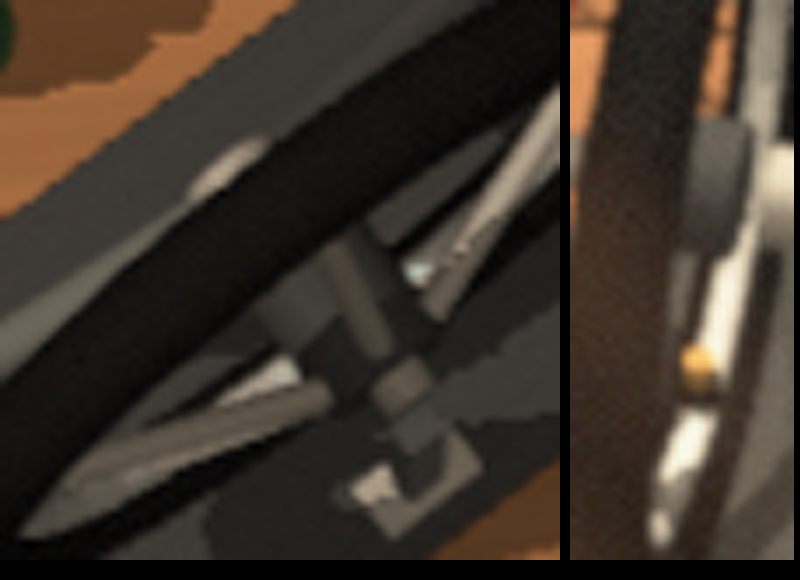

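```bash
python3 - <<'E'
from fit import *
fit([((315,397),(110,455),108),((375,342),(338,255),180),((440,298),(500,200),252)],(403,380),(317.5,236.6))
f=lambda P:((proj(S(s0,P),"top")+[.28,-.96]-[262,225]+.5)*7).round().tolist()
for q in(-4,0,4): print(q,f([wp(30,q+180,-25.3),wp(70,q+180,-13)]),f([wp(30,q+108,-25.3),wp(100,q+108,-4)]),f([wp(30,q+252,-25.3),wp(70,q+252,-13)]))
E
```

```text
[ 1.02 -0.01 -0.54] sd q per px 2.0767357562935493 [-0.3  0.3 -0.2 -0.   0.3 -0.1 -0.  -0.4 -0.  -0.2]
scene q [(88, (np.float64(-2.5), np.float64(0.3))), (92, (np.float64(-0.5), np.float64(0.6)))]
-4 [[366.0, 332.0], [329.0, 279.0]] [[294.0, 401.0], [61.0, 478.0]] [[446.0, 281.0], [520.0, 162.0]]
0 [[371.0, 327.0], [343.0, 268.0]] [[295.0, 399.0], [64.0, 471.0]] [[448.0, 280.0], [525.0, 161.0]]
4 [[377.0, 323.0], [356.0, 258.0]] [[297.0, 396.0], [69.0, 463.0]] [[450.0, 280.0], [528.0, 162.0]]
```

```bash
python3 -c "
from workcell import env
print(env.job_done())"
```

```text
the job is handed in; nothing more can be done
None
```

The wheel is at 0° to within about 1–2° by my measurements, with the valve at the bottom and the stem pointing up at the hub. The job is handed in.

**How it was turned:** I reached in from the robot's side with the shut fingertips. I pushed three spokes in turn slowly down on the left of the hub, about 135° in all. The third push was split: I stopped at about 4.5°, backed out to measure, then went back in to push the rest. The tool was clear of the wheel and the force reading was near zero when I handed in, at about 19 s of the 64 s.

**Last checks:**
- **Top camera:** the spoke fit gave +1.0°, and the top spoke lies on the line predicted for 0°.
- **Scene camera:** the valve tip gave about −0.5°. It gave −2.5° if I took the tip at 88 mm radius instead of the 92 mm used for the visible brass. It read the same with the finger still resting on the spoke and after backing away, so the wheel stayed where it was left.
- **Forces:** the most I read at the tool was about 7 N while pushing. Nothing in the readings suggested touching the tyre, rim, stem or gauge post.

**Not checked:** I did not measure the loose items again at the end. The tool's path stayed well above them all.

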